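Snap the tube rotor onto the mini-centrifuge and tug-test its catch

TASK

Fit the round six-tube rotor (not the strip rotor) onto the drive spindle of the open mini-centrifuge: lower it over the spindle and press the hub down until it snaps fully home, without leaning on it. Then, as before every run, prove that the catch holds: pull the rotor straight up by its hub with about 10 N for about a second, never so hard that it could come off, and let go, leaving it fully seated. Leave the other things as they lie.

Things in the scene. Friction and masses are not known exactly. Their poses are not given: they have to be found in the camera images.
- tube_rotor: The rotor to fit: grey plastic dish, 84 mm across, 35 mm high, six round tube pockets (11 mm holes) in its sloping top, upright hub in the middle. 0.12 kg, loose on its flat 45 mm wide underside. Origin: centre of the underside; z up along the hub; any yaw fits. A bore in the underside (16 mm wide at its snap lip, 36 mm deep) takes the spindle.
- tube_rotor_hub (a point): Centre of the top of that rotor's hub, 62 mm above the underside. The hub is a plain finely ribbed cylinder, 24 mm in diameter, bare from 35 mm (level of the dish's rim) to 62 mm above the underside: grip it there from above, and press and pull by it.
- strip_rotor: The other rotor, for tube strips, to be left alone: same grey plastic and hub, but for a dish it has two long tilted bars (78 mm long, eight small holes each) left and right of the hub, 86 x 78 mm over all. Loose. Origin: centre of the underside; z up; the bars run along y.
- centrifuge: Mini-centrifuge, fixed: white case 160 x 150 mm with a round bowl (110 mm wide inside, rim 94 mm above its origin), rocker switch at its front (-x), clear domed lid open at its rear (+x), up to 0.25 m high and at least 80 mm behind the spindle. Its levelling feet lift it 0 to 6 mm: origin on the spindle's axis, that much above the bench; x to the rear, z up.
- spindle_seat (a point): Centre of the top of the 40 mm drive plate at the spindle's foot, 60 to 66 mm above the bench (levelling feet): a fully seated rotor's underside lies here. z up. The steel spindle rises 31 to 35 mm from it, 14 mm thick, its top 6 mm coned to 8 mm; three sprung catch balls stand 2.5 mm out of it, 12 to 16 mm above the plate.
- spindle (a joint): Vertical give (m) of spindle and plate on the motor's rubber mounts: 0 at rest, + up, 12 N/mm. A rotor set down stops on the balls 8 to 12 mm above the plate; about 12 N snaps it over them and down. Seated it lifts 0.5 to 5 mm, differing each time and not to be seen, before the catch bears; 21 N tears it off. Over 30 N of press or 13 N of pull harms the mounts.
- tube_rack: Dark blue rack for small tubes, 84 x 192 x 50 mm, loose, at the left of the work; leave alone. Origin: centre of the underside; long side along its y.
- marker_1: Laboratory marker, 13 x 135 x 14 mm, lying loose left of the centrifuge, about along x; leave alone. Origin: centre of the underside; barrel along its y.
Things that resemble listed ones, but are neither listed nor needed, are in the scene too. What is shaped like the tube_rotor but green or purple is not meant.

How it is judged:
By the outcome, as a careful person would: the job done as asked, in the order asked, and still so for the second after the job is handed in, with the robot touching nothing.
It also fails if it takes over 64 s, if anything falls off the work surface, if the arm or the gripper's body presses on something with over 40 N, if the wrist force passes 120 N, or if a joint passes its speed limit or range.

ROBOT

A 6-joint arm with a two-finger parallel gripper is mounted at the origin on a cart in front of the work surface, level with it; the furniture and walls round the work are solid. World frame = base frame: x ahead of the robot, y to its left, z up, the work surface at z = 0. Lengths are in m, angles in rad, forces in N, time in s.
With the tool pointing down it reaches from about 0.225 to 0.875 m from the base axis. Payload 3.4 kg.
Tool frame: the origin (TCP) lies at the very end of the fingers, on their centre line; the grasp point (between the pads) lies 19 mm behind it (manip.grasp_offset is the distance from the TCP to the grasp point, in m); x points along the fingers, y is the direction in which the jaws open and shut, and the axes are right-handed (so a half turn about x gives the same grasp; the last joint's range is limited). The gripper opens to 85 mm and grips with 20 to 120 N. Pads are 22 mm wide; open, the fingers measure 114 mm over their backs; the gripper's body (76 mm by 85 mm) begins 54 mm behind the grasp point. The pads swing forward as they close: fully open they stand 13 mm farther back than shut.
Start: joints at [1.062, 0.276, 1.505, -0, 1.361, -0.121], TCP at [0.217, 0.532, 0.231] pointing down, gripper open.
Joint ranges: [-2.89, 2.89], [-0.75, 2.08], [0.22, 2.7], [-1.18, 4.32], [0.11, 2.71], [-2.7, 2.7]. Speed limits (rad/s): [2.57, 2.57, 3.14, 3.14, 3.14, 3.14].

INTERFACE

Orientations are given as a unit quaternion [w, x, y, z].
In Python, from rig import manip gives the robot as it stands.
- The arm moves only by the tool step_arm, never from a script. Its argument "increments" is a list of rows, each an object with "grip": the opening, from 0 (shut) to 1 (fully open); "delta_pos": the shift along the world's x, y, z in m, a list of three; "twist": the turn about the world's z in degrees. A call has 1 to 10 rows; each row shifts and turns the commanded pose from where the row before left it; what a row does not reach is not made up. A row lasts 1/12 s, in which the tool goes at most 41.7 mm and 7.16 degrees, less where a joint would pass 70% of its speed; a pose out of reach is approached as far as the arm can. A call with a gripper value outside its range is refused whole. The fingers move at their own pace and stop on an object; "force" is the grip in N (left out, the last holds). Time passes only in rows, so rows that do not move let the fingers close. It gives the time, the measured TCP pose, the force and the opening at its end, in the units of the state.
- manip.get_state(): the state, without advancing time (a new reading comes with each control period).
- manip.get_image(name): name is "scene" or "top" or "wrist"; returns a dict with "img" (480x640x3 uint8, red, green, blue), "fx", "fy", "cx", "cy" (pixels), "rvec" (rotation vector, rad) and "tvec" (3), from world to camera coordinates, as OpenCV has them; the wrist camera has in their place "mount" (4x4, takes a point from camera to tool coordinates, whose origin is the TCP and whose axes are the tool frame's). Camera axes: x right, y down, z forward; pixel columns grow to the right and rows downward; lengths in m; the calibration is good to about 2 mm. A picture is of the moment at which its call begins: read the wrist's pose just before it. There is no depth.
- manip.sign_off(): hands the job in, once; it reports no verdict.
The state is a dict: "clock": time; "qpos": joint angles; "qd": joint speeds; "effort": joint torques, N m; "position": TCP position; "ee_rot": TCP orientation; "contact_force": force on the tool from outside, world axes, zero at the start; "moment": the same for the moment, N m; "width": finger opening in m.
Only numpy, scipy, OpenCV 4.12 (cv2) and the standard library are available. Lean on these libraries where they do the work, as an engineer would, in place of code of your own. Each camera call takes 0.05 s, during which the arm holds its last target. There are 200 camera calls.

## Working session

There is one attempt and no reset: what is moved stays moved. The work goes in short steps, Python scripts to look and compute and a tool call to move; the robot and the scene stay as the last step left them, time stands still between calls to the robot, and variables do not carry over. Pictures are saved under pics/ and viewed, about 8 in all and at most 12, crops included, and the job is handed in when it is done.

Besides the shell and the picture viewer there is one more tool, called after ">>>" by a JSON object that holds its "method" and its "body", one argument or row to a line. step_arm: Moves the arm, as the interface text tells. Its arguments: {"type":"object","properties":{"increments":{"type":"array"},"force":{"type":"number"}},"required":["increments"]}

```bash
mkdir -p pics
cat > h.py <<'E'
import numpy as np, cv2
from scipy.spatial.transform import Rotation as R
from rig import manip
def snap(name,fn):
    s=manip.get_state(); d=manip.get_image(name); cv2.imwrite('pics/'+fn,d['img'][:,:,::-1])
    if name=='wrist':
        w,x,y,z=s['ee_rot']; T=np.eye(4); T[:3,:3]=R.from_quat([x,y,z,w]).as_matrix(); T[:3,3]=s['position']
        C=T@np.array(d['mount']); Rw=C[:3,:3].T; d['R']=Rw; d['t']=-Rw@C[:3,3]
    else:
        d['R']=cv2.Rodrigues(np.array(d['rvec'],float))[0]; d['t']=np.array(d['tvec'],float).ravel()
    np.savez('pics/'+fn+'.npz',**{k:np.array(d[k]) for k in('fx','fy','cx','cy','R','t')}); return d
def load(fn): return np.load('pics/'+fn+'.npz')
def ray(d,u,v):
    r=d['R'].T@np.array([(u-d['cx'])/d['fx'],(v-d['cy'])/d['fy'],1]); return -d['R'].T@d['t'],r
def atz(d,u,v,z):
    o,r=ray(d,u,v); return o+r*(z-o[2])/r[2]
def proj(d,p):
    c=d['R']@np.array(p)+d['t']; return float(d['fx']*c[0]/c[2]+d['cx']),float(d['fy']*c[1]/c[2]+d['cy'])
E
python3 - <<'E'
from h import *
a=snap('top','top0.png');b=snap('scene','scene0.png')
for d in(a,b): print(d['fx'],-d['R'].T@d['t'])
s=manip.get_state();print(s, manip.grasp_offset)
E
```

```text
540.7983983880277 [ 0.20105492 -0.01136907  1.51694806]
618.2771453132315 [-0.01398637 -0.89245379  0.92990139]
{'clock': 0.1, 'qpos': array([ 1.06202788e+00,  2.76548462e-01,  1.50598965e+00,  6.45343195e-06,
        1.36067758e+00, -1.20998180e-01]), 'qd': array([ 0.00056848, -0.00159338, -0.00345259, -0.00108695, -0.00112824,
       -0.00037999]), 'effort': array([ 3.22815331e-04, -4.17702842e+01, -2.46406800e+01, -1.29529953e-04,
        5.82633729e-03, -2.03147050e-05]), 'position': array([0.2172022 , 0.53191065, 0.2305234 ]), 'ee_rot': array([ 0.69367762,  0.13569565,  0.6940373 , -0.13678551]), 'contact_force': array([ 0.38029341, -0.20407056,  0.53262066]), 'moment': array([ 0.0471851 ,  0.03490316, -0.00610365]), 'width': 0.08572754741795287} 0.0187
```

View pics/top0.png

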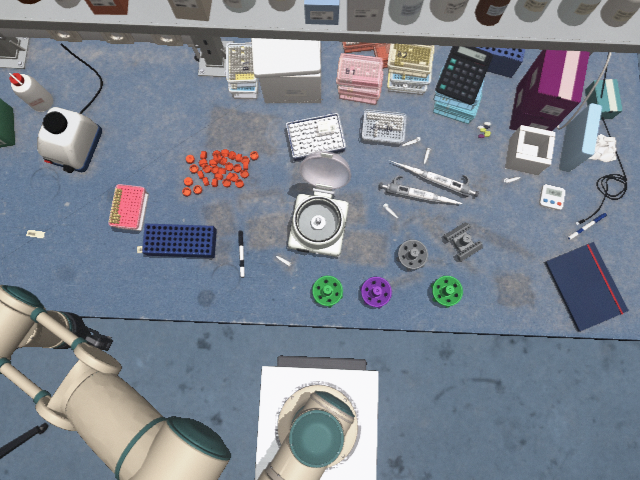

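View pics/scene0.png

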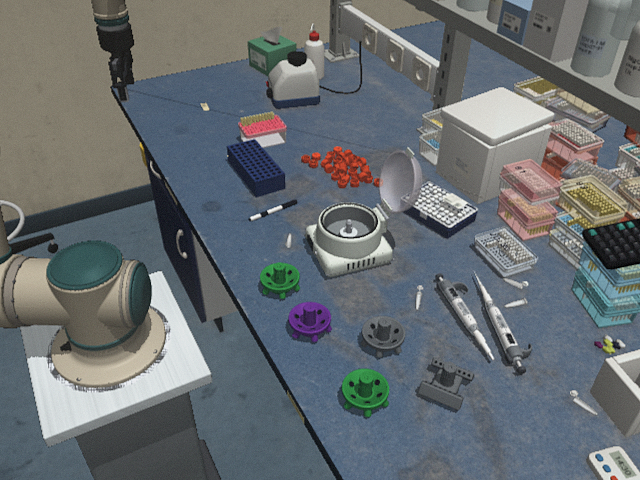

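Both pictures show the bench. Candidates: the grey round rotor at top (412,254) / scene (384,335); the grey strip rotor at top (463,241) / scene (447,383), which has two bars; the green ones at top (328,291) and (447,291), and the purple one at (376,292). Only the grey dish at (412,254) fits. The centrifuge spindle is at top (318,222) / scene (349,230). I'll confirm in one crop.

Run:
```python
from h import *
a=cv2.imread('pics/top0.png');b=cv2.imread('pics/scene0.png')
f=lambda i,u,v,w,h,k:cv2.resize(i[v:v+h,u:u+w],None,fx=k,fy=k,interpolation=cv2.INTER_CUBIC)
x=np.hstack([f(a,385,224,50,50,5.6),f(a,284,185,70,70,4)]);y=np.hstack([f(b,345,300,80,80,3.5),f(b,300,190,100,100,2.8)])
cv2.imwrite('pics/crop1.png',np.vstack([x,y]))
t=load('top0.png');s=load('scene0.png')
print('hub',atz(t,412,252,.062),atz(s,384,322,.062),'sp',atz(t,318,222,.096),atz(s,349,230,.096))
```

```text
hub [ 0.46997049 -0.23926333  0.062     ] [ 0.47013279 -0.24556464  0.062     ] sp [0.53505422 0.02048436 0.096     ] [ 0.52673714 -0.01038341  0.096     ]
```

View pics/crop1.png

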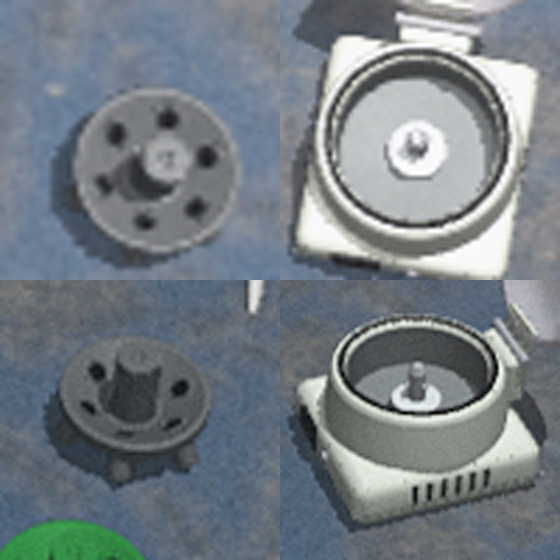

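The crop confirms it: a grey dish with six round pockets and an upright hub, its top at about (415.4,251.7) in the top picture. The spindle tip is at about (318.2,219.5) top / (349,221) scene.

Run:
```python
from h import *
t=load('top0.png');s=load('scene0.png')
print('hub',atz(t,415.4,251.7,.062),atz(s,384.4,322,.062),'sp',atz(t,318.2,219.5,.096),atz(s,349,221,.096),'plate',atz(t,318.2,222.5,.063))
st=manip.get_state();w,x,y,z=st['ee_rot'];print(R.from_quat([x,y,z,w]).as_matrix().round(3))
d=snap('wrist','w0.png');print(np.array(d['mount']).round(3),d['fx'])
```

```text
hub [ 0.4712017  -0.24854743  0.062     ] [ 0.47080683 -0.24591355  0.062     ] sp [0.54200481 0.02025899 0.096     ] [0.5422776 0.0167993 0.096    ] plate [0.54141873 0.02060834 0.063     ]
[[-0.001  0.378  0.926]
 [-0.001  0.926 -0.378]
 [-1.    -0.002 -0.   ]]
[[ 0.001 -0.258  0.966 -0.142]
 [ 1.    -0.001 -0.001 -0.   ]
 [ 0.001  0.966  0.258 -0.065]
 [ 0.     0.     0.     1.   ]] 396.55323039665467
```

>>> {"method": "step_arm", "body": {
  "increments": [
    {"grip": 1, "delta_pos": [0.0106, -0.0325, 0], "twist": 0},
    {"grip": 1, "delta_pos": [0.0106, -0.0325, 0], "twist": 2.2},
    {"grip": 1, "delta_pos": [0.0106, -0.0325, 0], "twist": 2.5},
    {"grip": 1, "delta_pos": [0.0106, -0.0325, 0], "twist": 2.5},
    {"grip": 1, "delta_pos": [0.0106, -0.0325, 0], "twist": 2.5},
    {"grip": 1, "delta_pos": [0.0106, -0.0325, 0], "twist": 2.5},
    {"grip": 1, "delta_pos": [0.0106, -0.0325, 0], "twist": 2.5},
    {"grip": 1, "delta_pos": [0.0106, -0.0325, 0], "twist": 2.5},
    {"grip": 1, "delta_pos": [0.0106, -0.0325, 0], "twist": 2.5},
    {"grip": 1, "delta_pos": [0.0106, -0.0325, 0], "twist": 2.5}
  ]
}}

```text
clock: 0.98
position: [0.3233, 0.2057, 0.2313]
ee_rot: [0.707, -0.001, 0.707, 0.001]
contact_force: [0.4, 0.3, -0.1]
width: 0.0853
```

>>> {"method": "step_arm", "body": {
  "increments": [
    {"grip": 1, "delta_pos": [0.0106, -0.0325, 0], "twist": 0},
    {"grip": 1, "delta_pos": [0.0106, -0.0325, 0], "twist": 0},
    {"grip": 1, "delta_pos": [0.0106, -0.0325, 0], "twist": 0},
    {"grip": 1, "delta_pos": [0.0106, -0.0325, 0], "twist": 0},
    {"grip": 1, "delta_pos": [0.0106, -0.0325, 0], "twist": 0},
    {"grip": 1, "delta_pos": [0.0106, -0.0325, 0], "twist": 0},
    {"grip": 1, "delta_pos": [0.0106, -0.0325, 0], "twist": 0},
    {"grip": 1, "delta_pos": [0.0106, -0.0325, 0], "twist": 0},
    {"grip": 1, "delta_pos": [0.0106, -0.0325, 0], "twist": 0},
    {"grip": 1, "delta_pos": [0.0106, -0.0325, 0], "twist": 0}
  ]
}}

```text
clock: 1.82
position: [0.4294, -0.1194, 0.2312]
ee_rot: [0.707, 0.0, 0.707, -0.0]
contact_force: [0.4, -0.1, 0.3]
width: 0.0854
```

>>> {"method": "step_arm", "body": {
  "increments": [
    {"grip": 1, "delta_pos": [0.0106, -0.0325, -0.01], "twist": 0},
    {"grip": 1, "delta_pos": [0.0106, -0.0325, -0.01], "twist": 0},
    {"grip": 1, "delta_pos": [0.0106, -0.0325, -0.02], "twist": 0},
    {"grip": 1, "delta_pos": [0.0106, -0.0315, -0.02], "twist": 0},
    {"grip": 1, "delta_pos": [0, 0, -0.01], "twist": 0},
    {"grip": 1, "delta_pos": [0, 0, 0], "twist": 0}
  ]
}}

```text
clock: 2.32
position: [0.4703, -0.247, 0.1581]
ee_rot: [0.705, 0.002, 0.709, 0.0]
contact_force: [-0.9, 1.5, 0.1]
width: 0.0854
```

Run:
```python
from h import *
for i in range(1):
  d=snap('wrist','w1.png');print(proj(d,(.471,-.247,.062)))
s=manip.get_state();print(s['position'],s['qd'].round(3),s['contact_force'],s['ee_rot'])
```

```text
(314.92063289588936, 243.34375232373054)
[ 0.47057125 -0.24611508  0.15958172] [ 0.022 -0.045 -0.017  0.002  0.009 -0.001] [-1.26345786  0.29253618  0.9495579 ] [7.05720325e-01 1.75291606e-03 7.08488105e-01 5.96286596e-04]
```

View pics/w1.png

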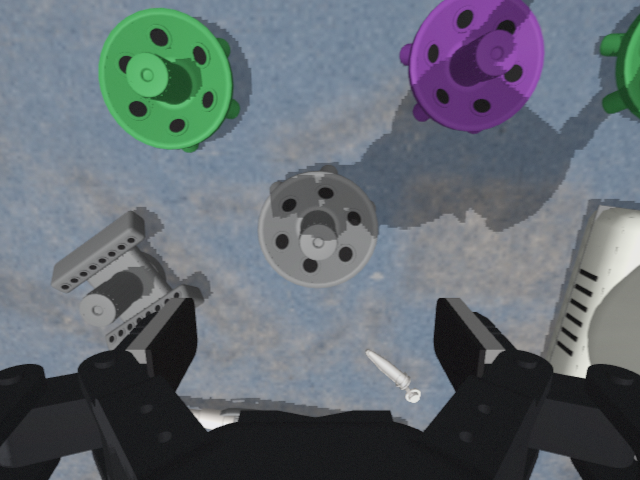

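The wrist picture shows the grey rotor with its hub top centre at (318.5,241.5). It was projected at (315,243), so about 2 mm off. The fingers are clear of the other rotors.

Run:
```python
from h import *
d=load('w1.png');print(atz(d,318.5,242,.062))
s=manip.get_state();print(s['position'],s['qd'].round(3),s['contact_force'])
```

```text
[ 0.47014442 -0.24477104  0.062     ]
[ 0.47057125 -0.24611508  0.15958172] [ 0.022 -0.045 -0.017  0.002  0.009 -0.001] [-1.26345786  0.29253618  0.9495579 ]
```

>>> {"method": "step_arm", "body": {
  "increments": [
    {"grip": 1, "delta_pos": [-0.0005, 0.0013, -0.02], "twist": 0},
    {"grip": 1, "delta_pos": [0, 0, -0.025], "twist": 0},
    {"grip": 1, "delta_pos": [0, 0, -0.025], "twist": 0},
    {"grip": 1, "delta_pos": [0, 0, -0.02], "twist": 0},
    {"grip": 1, "delta_pos": [0, 0, -0.015], "twist": 0},
    {"grip": 1, "delta_pos": [0, 0, -0.01], "twist": 0},
    {"grip": 1, "delta_pos": [0, 0, -0.005], "twist": 0},
    {"grip": 1, "delta_pos": [0, 0, 0], "twist": 0},
    {"grip": 1, "delta_pos": [0, 0, 0], "twist": 0}
  ]
}}

```text
clock: 3.12
position: [0.472, -0.2453, 0.0423]
ee_rot: [0.708, -0.0, 0.707, -0.0]
contact_force: [0.1, -1.1, -0.4]
width: 0.0854
```

>>> {"method": "step_arm", "body": {
  "increments": [
    {"grip": 0.2, "delta_pos": [0, 0, 0], "twist": 0},
    {"grip": 0.2, "delta_pos": [0, 0, 0], "twist": 0},
    {"grip": 0, "delta_pos": [0, 0, 0], "twist": 0},
    {"grip": 0, "delta_pos": [0, 0, 0], "twist": 0},
    {"grip": 0, "delta_pos": [0, 0, 0], "twist": 0},
    {"grip": 0, "delta_pos": [0, 0, 0], "twist": 0},
    {"grip": 0, "delta_pos": [0, 0, 0], "twist": 0},
    {"grip": 0, "delta_pos": [0, 0, 0], "twist": 0},
    {"grip": 0, "delta_pos": [0, 0, 0], "twist": 0},
    {"grip": 0, "delta_pos": [0, 0, 0], "twist": 0}
  ],
  "force": 80
}}

```text
clock: 3.95
position: [0.4715, -0.2454, 0.0419]
ee_rot: [0.707, 0.0, 0.707, -0.0]
contact_force: [-0.7, 1.9, 6.8]
width: 0.0216
```

>>> {"method": "step_arm", "body": {
  "increments": [
    {"grip": 0, "delta_pos": [0, 0, 0.003], "twist": 0},
    {"grip": 0, "delta_pos": [0, 0, 0.007], "twist": 0},
    {"grip": 0, "delta_pos": [0, 0, 0.02], "twist": 0},
    {"grip": 0, "delta_pos": [0, 0, 0.025], "twist": 0},
    {"grip": 0, "delta_pos": [0, 0, 0.025], "twist": 0},
    {"grip": 0, "delta_pos": [0, 0, 0.025], "twist": 0},
    {"grip": 0, "delta_pos": [0.01, 0.02, 0.02], "twist": 0},
    {"grip": 0, "delta_pos": [0.01, 0.02, 0.005], "twist": 0},
    {"grip": 0, "delta_pos": [0.01, 0.025, 0], "twist": 0},
    {"grip": 0, "delta_pos": [0.01, 0.025, 0], "twist": 0}
  ]
}}

```text
clock: 4.78
position: [0.512, -0.1549, 0.1725]
ee_rot: [0.708, 0.0, 0.706, -0.001]
contact_force: [-0.1, -0.1, -1.0]
width: 0.021
```

>>> {"method": "step_arm", "body": {
  "increments": [
    {"grip": 0, "delta_pos": [0.01, 0.025, 0], "twist": 0},
    {"grip": 0, "delta_pos": [0.01, 0.02, 0], "twist": 0},
    {"grip": 0, "delta_pos": [0.01, 0.015, 0], "twist": 0},
    {"grip": 0, "delta_pos": [0, 0, 0], "twist": 0},
    {"grip": 0, "delta_pos": [0, 0, 0], "twist": 0},
    {"grip": 0, "delta_pos": [0, 0, 0], "twist": 0},
    {"grip": 0, "delta_pos": [0, 0, 0], "twist": 0},
    {"grip": 0, "delta_pos": [0, 0, 0], "twist": 0}
  ]
}}

```text
clock: 5.45
position: [0.5409, -0.0963, 0.1713]
ee_rot: [0.707, 0.001, 0.707, -0.001]
contact_force: [0.3, -0.4, -1.2]
width: 0.0214
```

Run:
```python
from h import *
d=snap('wrist','w2.png')
s=manip.get_state();print(s['position'],s['qd'].round(3),s['contact_force'],s['moment'],s['width'])
print(proj(d,(.542,.0185,.096)),proj(d,(.542,.0185,.063)))
print('dish rim pts',[tuple(np.round(proj(d,s['position']+np.array([.042*np.cos(a),.042*np.sin(a),-.0069])),1)) for a in np.arange(8)*np.pi/4])
```

```text
[ 0.54091381 -0.09621219  0.17135234] [ 0.002  0.    -0.001  0.001 -0.     0.   ] [ 0.42431701 -0.39849927 -0.67766362] [-0.00054739  0.0062213  -0.01113338] 0.02118007032328541
(516.4193930584396, 252.7353290257863) (491.58397312021907, 237.9030999171675)
dish rim pts [(np.float64(316.1), np.float64(390.6)), (np.float64(386.2), np.float64(365.2)), (np.float64(419.9), np.float64(300.2)), (np.float64(393.0), np.float64(228.8)), (np.float64(315.7), np.float64(197.3)), (np.float64(238.6), np.float64(229.2)), (np.float64(212.0), np.float64(300.7)), (np.float64(245.9), np.float64(365.5))]
```

View pics/w2.png

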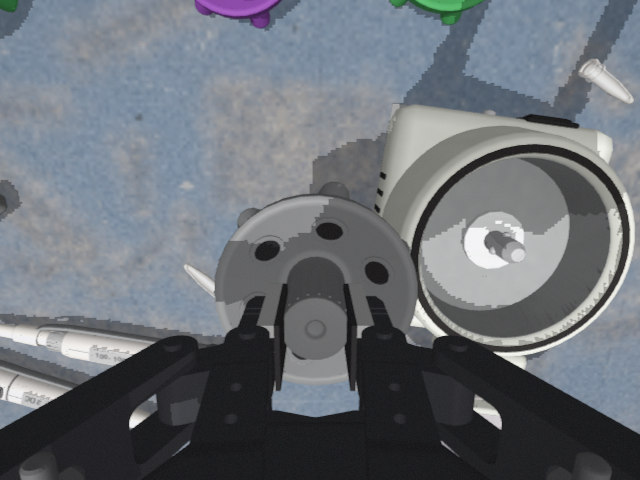

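The wrist picture shows the rotor upright in the jaws, with its hub-top dimple at about (316,328). The white drive plate is centred at about (494,240) and the spindle tip at about (516,254), close to where they were projected.

```bash
python3 - <<'E'
from h import *
d=load('w2.png');s=manip.get_state()['position']
print(proj(d,s+[0,0,.0201]),'hubtop',atz(d,316,328,s[2]+.0201)-s)
for z in(.092,.096,.1):print('tip',z,atz(d,516.5,254,z))
for z in(.06,.063,.066):print('plate',z,atz(d,494,240,z))
E
python3 - <<'E'
import cv2
i=cv2.imread('pics/w2.png')[195:285,445:565]
cv2.imwrite('pics/c2.png',cv2.resize(i,None,fx=6,fy=6,interpolation=cv2.INTER_CUBIC))
E
```

```text
(316.0951478164811, 333.10400612200385) hubtop [-1.90252909e-03 -2.86549816e-05  2.01000000e-02]
tip 0.092 [0.54400034 0.02076529 0.092     ]
tip 0.096 [0.54275633 0.01864318 0.096     ]
tip 0.1 [0.54151232 0.01652106 0.1       ]
plate 0.06 [0.54423836 0.02163654 0.06      ]
plate 0.063 [0.54342061 0.02023605 0.063     ]
plate 0.066 [0.54260286 0.01883556 0.066     ]
```

View pics/c2.png

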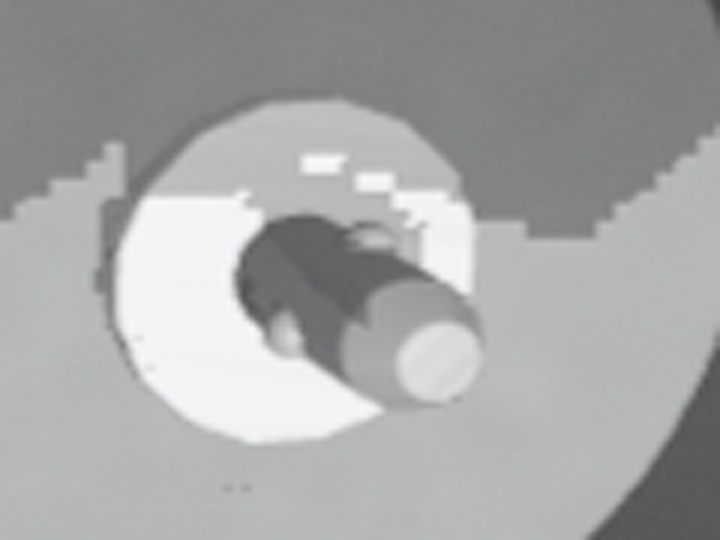

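>>> {"method": "step_arm", "body": {
  "increments": [
    {"grip": 0, "delta_pos": [0.001, 0.02, 0], "twist": 0},
    {"grip": 0, "delta_pos": [0.0015, 0.025, 0], "twist": 0},
    {"grip": 0, "delta_pos": [0.0016, 0.025, 0], "twist": 0},
    {"grip": 0, "delta_pos": [0, 0.025, 0], "twist": 0},
    {"grip": 0, "delta_pos": [0, 0.015, 0], "twist": 0},
    {"grip": 0, "delta_pos": [0, 0.006, 0], "twist": 0},
    {"grip": 0, "delta_pos": [0, 0, -0.01], "twist": 0},
    {"grip": 0, "delta_pos": [0, 0, -0.01], "twist": 0},
    {"grip": 0, "delta_pos": [0, 0, -0.005], "twist": 0},
    {"grip": 0, "delta_pos": [0, 0, 0], "twist": 0}
  ]
}}

```text
clock: 6.33
position: [0.544, 0.0196, 0.1441]
ee_rot: [0.706, 0.001, 0.709, -0.001]
contact_force: [-0.3, -0.2, -1.0]
width: 0.021
```

>>> {"method": "step_arm", "body": {
  "increments": [
    {"grip": 0, "delta_pos": [0, 0, 0], "twist": 0},
    {"grip": 0, "delta_pos": [0, 0, 0], "twist": 0},
    {"grip": 0, "delta_pos": [0, 0, 0], "twist": 0},
    {"grip": 0, "delta_pos": [0, 0, 0], "twist": 0}
  ]
}}

```text
clock: 6.67
position: [0.5458, 0.0203, 0.1467]
ee_rot: [0.707, 0.0, 0.707, -0.0]
contact_force: [0.2, -0.0, -0.3]
width: 0.0214
```

Run:
```python
from h import *
s=manip.get_state();d=snap('scene','s1.png');
i=cv2.imread('pics/s1.png')[140:280,270:430];cv2.imwrite('pics/s1c.png',cv2.resize(i,None,fx=4,fy=4,interpolation=cv2.INTER_CUBIC))
p=s['position'];print(p,s['contact_force'],s['moment'])
print('exp underside',proj(d,(.5433,.02,p[2]-.0419)),'hubtop',proj(d,(.5433,.02,p[2]+.0201)))
```

```text
[0.54580575 0.02031005 0.14669484] [ 0.20379507 -0.0030199  -0.3073269 ] [ 0.00535595  0.01663944 -0.01186062]
exp underside (348.8315001242655, 216.8849062133607) hubtop (349.9383211277291, 193.68260942775987)
```

View pics/s1c.png

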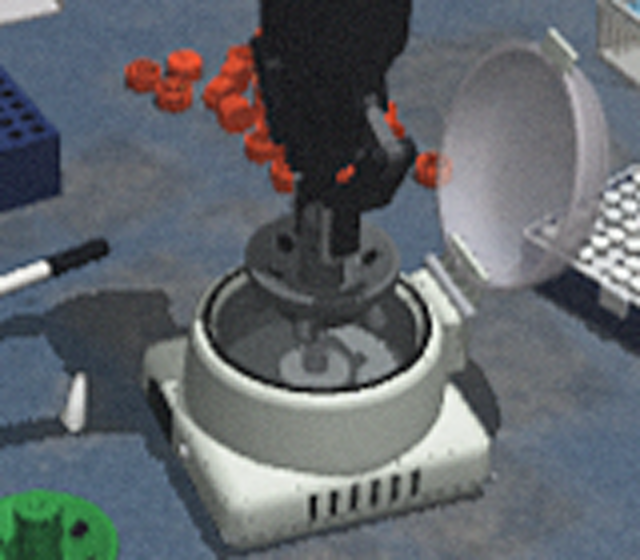

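The scene crop shows the rotor hanging centred over the spindle, which is visible at about (318,345) in the crop, and clear of the lid. Next I'll lower it slowly and watch the force.

>>> {"method": "step_arm", "body": {
  "increments": [
    {"grip": 0, "delta_pos": [-0.0005, -0.0003, -0.002], "twist": 0},
    {"grip": 0, "delta_pos": [0, 0, -0.002], "twist": 0},
    {"grip": 0, "delta_pos": [0, 0, -0.002], "twist": 0},
    {"grip": 0, "delta_pos": [0, 0, -0.002], "twist": 0},
    {"grip": 0, "delta_pos": [0, 0, -0.002], "twist": 0},
    {"grip": 0, "delta_pos": [0, 0, -0.002], "twist": 0},
    {"grip": 0, "delta_pos": [0, 0, 0], "twist": 0}
  ]
}}

```text
clock: 7.3
position: [0.5446, 0.0204, 0.1337]
ee_rot: [0.707, 0.0, 0.707, -0.0]
contact_force: [-0.9, -0.3, -0.4]
width: 0.0212
```

>>> {"method": "step_arm", "body": {
  "increments": [
    {"grip": 0, "delta_pos": [0, 0, -0.002], "twist": 0},
    {"grip": 0, "delta_pos": [0, 0, -0.002], "twist": 0},
    {"grip": 0, "delta_pos": [0, 0, -0.002], "twist": 0},
    {"grip": 0, "delta_pos": [0, 0, 0], "twist": 0},
    {"grip": 0, "delta_pos": [0, 0, 0], "twist": 0}
  ]
}}

```text
clock: 7.72
position: [0.5449, 0.0203, 0.1282]
ee_rot: [0.707, 0.0, 0.707, -0.0]
contact_force: [0.6, -0.5, -2.1]
width: 0.0209
```

>>> {"method": "step_arm", "body": {
  "increments": [
    {"grip": 0, "delta_pos": [0, 0, -0.002], "twist": 0},
    {"grip": 0, "delta_pos": [0, 0, -0.002], "twist": 0},
    {"grip": 0, "delta_pos": [0, 0, -0.002], "twist": 0},
    {"grip": 0, "delta_pos": [0, 0, -0.002], "twist": 0},
    {"grip": 0, "delta_pos": [0, 0, 0], "twist": 0},
    {"grip": 0, "delta_pos": [0, 0, 0], "twist": 0}
  ]
}}

```text
clock: 8.22
position: [0.545, 0.0206, 0.1201]
ee_rot: [0.707, 0.0, 0.707, 0.0]
contact_force: [1.0, 2.0, -1.8]
width: 0.0212
```

>>> {"method": "step_arm", "body": {
  "increments": [
    {"grip": 0, "delta_pos": [0, 0, -0.001], "twist": 0},
    {"grip": 0, "delta_pos": [0, 0, -0.001], "twist": 0},
    {"grip": 0, "delta_pos": [0, 0, 0], "twist": 0},
    {"grip": 0, "delta_pos": [0, 0, 0], "twist": 0}
  ]
}}

```text
clock: 8.55
position: [0.5451, 0.0205, 0.1184]
ee_rot: [0.707, 0.0, 0.707, -0.0]
contact_force: [0.2, 1.7, -1.3]
width: 0.0211
```

>>> {"method": "step_arm", "body": {
  "increments": [
    {"grip": 0, "delta_pos": [0, 0.0004, 0], "twist": 0},
    {"grip": 0, "delta_pos": [0, 0, -0.001], "twist": 0},
    {"grip": 0, "delta_pos": [0, 0, 0], "twist": 0},
    {"grip": 0, "delta_pos": [0, 0, 0], "twist": 0}
  ]
}}

```text
clock: 8.88
position: [0.545, 0.0207, 0.1173]
ee_rot: [0.707, 0.0, 0.707, -0.0]
contact_force: [0.4, 0.9, -0.5]
width: 0.0213
```

>>> {"method": "step_arm", "body": {
  "increments": [
    {"grip": 0, "delta_pos": [0, 0, -0.001], "twist": 0},
    {"grip": 0, "delta_pos": [0, 0, 0], "twist": 0},
    {"grip": 0, "delta_pos": [0, 0, 0], "twist": 0}
  ]
}}

```text
clock: 9.13
position: [0.5449, 0.0207, 0.1162]
ee_rot: [0.707, 0.0, 0.707, -0.0]
contact_force: [1.4, 1.7, -0.6]
width: 0.0214
```

>>> {"method": "step_arm", "body": {
  "increments": [
    {"grip": 0, "delta_pos": [0, 0, -0.001], "twist": 0},
    {"grip": 0, "delta_pos": [0, 0, 0], "twist": 0},
    {"grip": 0, "delta_pos": [0, 0, 0], "twist": 0}
  ]
}}

```text
clock: 9.38
position: [0.5449, 0.0207, 0.1152]
ee_rot: [0.707, 0.0, 0.707, -0.0]
contact_force: [1.1, -0.1, -0.4]
width: 0.0213
```

>>> {"method": "step_arm", "body": {
  "increments": [
    {"grip": 0, "delta_pos": [0, 0, -0.001], "twist": 0},
    {"grip": 0, "delta_pos": [0, 0, 0], "twist": 0},
    {"grip": 0, "delta_pos": [0, 0, 0], "twist": 0}
  ]
}}

```text
clock: 9.63
position: [0.5449, 0.0207, 0.1142]
ee_rot: [0.707, 0.0, 0.707, -0.0]
contact_force: [0.9, 0.3, -0.8]
width: 0.0209
```

>>> {"method": "step_arm", "body": {
  "increments": [
    {"grip": 0, "delta_pos": [0, 0, -0.001], "twist": 0},
    {"grip": 0, "delta_pos": [0, 0, 0], "twist": 0},
    {"grip": 0, "delta_pos": [0, 0, 0], "twist": 0}
  ]
}}

```text
clock: 9.88
position: [0.5449, 0.0207, 0.1132]
ee_rot: [0.707, 0.0, 0.707, -0.0]
contact_force: [-0.3, 0.7, -1.6]
width: 0.0216
```

>>> {"method": "step_arm", "body": {
  "increments": [
    {"grip": 0, "delta_pos": [0, 0, -0.0005], "twist": 0},
    {"grip": 0, "delta_pos": [0, 0, 0], "twist": 0},
    {"grip": 0, "delta_pos": [0, 0, 0], "twist": 0}
  ]
}}

```text
clock: 10.13
position: [0.5449, 0.0207, 0.1128]
ee_rot: [0.707, 0.0, 0.707, -0.0]
contact_force: [0.5, 0.9, -1.3]
width: 0.0212
```

>>> {"method": "step_arm", "body": {
  "increments": [
    {"grip": 0, "delta_pos": [0, 0, -0.0007], "twist": 0},
    {"grip": 0, "delta_pos": [0, 0, 0], "twist": 0},
    {"grip": 0, "delta_pos": [0, 0, 0], "twist": 0}
  ]
}}

```text
clock: 10.38
position: [0.545, 0.0207, 0.1121]
ee_rot: [0.707, 0.0, 0.707, -0.0]
contact_force: [0.4, -0.1, -1.1]
width: 0.0213
```

>>> {"method": "step_arm", "body": {
  "increments": [
    {"grip": 0, "delta_pos": [0, 0, -0.0007], "twist": 0},
    {"grip": 0, "delta_pos": [0, 0, 0], "twist": 0},
    {"grip": 0, "delta_pos": [0, 0, 0], "twist": 0}
  ]
}}

```text
clock: 10.63
position: [0.5451, 0.0208, 0.1115]
ee_rot: [0.707, 0.0, 0.707, -0.0]
contact_force: [0.8, 0.3, 0.4]
width: 0.0214
```

>>> {"method": "step_arm", "body": {
  "increments": [
    {"grip": 0, "delta_pos": [0, 0, -0.0006], "twist": 0},
    {"grip": 0, "delta_pos": [0, 0, 0], "twist": 0},
    {"grip": 0, "delta_pos": [0, 0, 0], "twist": 0}
  ]
}}

```text
clock: 10.88
position: [0.5451, 0.0208, 0.111]
ee_rot: [0.707, 0.0, 0.707, -0.0]
contact_force: [-0.4, 0.3, 2.0]
width: 0.0212
```

>>> {"method": "step_arm", "body": {
  "increments": [
    {"grip": 0, "delta_pos": [0, 0, -0.0005], "twist": 0},
    {"grip": 0, "delta_pos": [0, 0, 0], "twist": 0},
    {"grip": 0, "delta_pos": [0, 0, 0], "twist": 0}
  ]
}}

```text
clock: 11.13
position: [0.5452, 0.0208, 0.1106]
ee_rot: [0.707, 0.0, 0.707, -0.0]
contact_force: [0.9, 1.4, 4.1]
width: 0.0213
```

>>> {"method": "step_arm", "body": {
  "increments": [
    {"grip": 0, "delta_pos": [0, 0, -0.0005], "twist": 0},
    {"grip": 0, "delta_pos": [0, 0, 0], "twist": 0},
    {"grip": 0, "delta_pos": [0, 0, 0], "twist": 0}
  ]
}}

```text
clock: 11.38
position: [0.5452, 0.0209, 0.1101]
ee_rot: [0.707, 0.0, 0.707, -0.0]
contact_force: [0.9, 2.3, 5.0]
width: 0.0215
```

>>> {"method": "step_arm", "body": {
  "increments": [
    {"grip": 0, "delta_pos": [0, 0, -0.0005], "twist": 0},
    {"grip": 0, "delta_pos": [0, 0, 0], "twist": 0},
    {"grip": 0, "delta_pos": [0, 0, 0], "twist": 0}
  ]
}}

```text
clock: 11.63
position: [0.5452, 0.021, 0.1097]
ee_rot: [0.707, 0.0, 0.707, 0.0]
contact_force: [0.2, 2.6, 5.7]
width: 0.021
```

>>> {"method": "step_arm", "body": {
  "increments": [
    {"grip": 0, "delta_pos": [0, 0.0004, -0.0005], "twist": 0},
    {"grip": 0, "delta_pos": [0, 0, 0], "twist": 0},
    {"grip": 0, "delta_pos": [0, 0, 0], "twist": 0}
  ]
}}

```text
clock: 11.88
position: [0.5453, 0.0212, 0.1094]
ee_rot: [0.707, 0.0, 0.707, -0.0]
contact_force: [0.1, 1.2, 7.1]
width: 0.0213
```

>>> {"method": "step_arm", "body": {
  "increments": [
    {"grip": 0, "delta_pos": [0, 0, -0.0005], "twist": 0},
    {"grip": 0, "delta_pos": [0, 0, 0], "twist": 0},
    {"grip": 0, "delta_pos": [0, 0, 0], "twist": 0}
  ]
}}

```text
clock: 12.13
position: [0.5454, 0.0212, 0.109]
ee_rot: [0.708, 0.0, 0.707, -0.0]
contact_force: [-0.2, 2.5, 6.9]
width: 0.0213
```

>>> {"method": "step_arm", "body": {
  "increments": [
    {"grip": 0, "delta_pos": [0, 0, -0.0005], "twist": 0},
    {"grip": 0, "delta_pos": [0, 0, 0], "twist": 0},
    {"grip": 0, "delta_pos": [0, 0, 0], "twist": 0}
  ]
}}

```text
clock: 12.38
position: [0.5454, 0.0213, 0.1087]
ee_rot: [0.708, 0.0, 0.707, -0.0]
contact_force: [0.1, 3.6, 8.0]
width: 0.0211
```

>>> {"method": "step_arm", "body": {
  "increments": [
    {"grip": 0, "delta_pos": [0, 0.0007, -0.0005], "twist": 0},
    {"grip": 0, "delta_pos": [0, 0, 0], "twist": 0},
    {"grip": 0, "delta_pos": [0, 0, 0], "twist": 0}
  ]
}}

```text
clock: 12.63
position: [0.5455, 0.0216, 0.1082]
ee_rot: [0.708, -0.0, 0.707, -0.0]
contact_force: [0.3, 1.3, 7.7]
width: 0.0213
```

>>> {"method": "step_arm", "body": {
  "increments": [
    {"grip": 0, "delta_pos": [0, 0, -0.0006], "twist": 0},
    {"grip": 0, "delta_pos": [0, 0, 0], "twist": 0},
    {"grip": 0, "delta_pos": [0, 0, 0], "twist": 0}
  ]
}}

```text
clock: 12.88
position: [0.5455, 0.0216, 0.1077]
ee_rot: [0.708, -0.0, 0.707, -0.0]
contact_force: [-0.8, 1.0, 7.5]
width: 0.021
```

>>> {"method": "step_arm", "body": {
  "increments": [
    {"grip": 0, "delta_pos": [0, 0, -0.0006], "twist": 0},
    {"grip": 0, "delta_pos": [0, 0, 0], "twist": 0},
    {"grip": 0, "delta_pos": [0, 0, 0], "twist": 0}
  ]
}}

```text
clock: 13.13
position: [0.5453, 0.0216, 0.1067]
ee_rot: [0.707, -0.0, 0.707, -0.0]
contact_force: [0.6, 1.3, 5.8]
width: 0.0212
```

>>> {"method": "step_arm", "body": {
  "increments": [
    {"grip": 0, "delta_pos": [0, 0, -0.0006], "twist": 0},
    {"grip": 0, "delta_pos": [0, 0, 0], "twist": 0},
    {"grip": 0, "delta_pos": [0, 0, 0], "twist": 0}
  ]
}}

```text
clock: 13.38
position: [0.5446, 0.0216, 0.1045]
ee_rot: [0.707, 0.0, 0.708, -0.0]
contact_force: [1.6, 0.4, -4.1]
width: 0.0215
```

>>> {"method": "step_arm", "body": {
  "increments": [
    {"grip": 0, "delta_pos": [0, 0, -0.0006], "twist": 0},
    {"grip": 0, "delta_pos": [0, 0, 0], "twist": 0},
    {"grip": 0, "delta_pos": [0, 0, 0], "twist": 0}
  ]
}}

```text
clock: 13.63
position: [0.5444, 0.0217, 0.1044]
ee_rot: [0.707, 0.0, 0.708, -0.0]
contact_force: [0.9, 0.4, -3.5]
width: 0.021
```

>>> {"method": "step_arm", "body": {
  "increments": [
    {"grip": 0, "delta_pos": [0, 0, -0.0006], "twist": 0},
    {"grip": 0, "delta_pos": [0, 0, 0], "twist": 0},
    {"grip": 0, "delta_pos": [0, 0, 0], "twist": 0}
  ]
}}

```text
clock: 13.88
position: [0.5447, 0.0217, 0.1042]
ee_rot: [0.707, 0.0, 0.707, -0.0]
contact_force: [0.6, 0.3, -2.2]
width: 0.0212
```

>>> {"method": "step_arm", "body": {
  "increments": [
    {"grip": 0, "delta_pos": [0, 0, -0.0006], "twist": 0},
    {"grip": 0, "delta_pos": [0, 0, 0], "twist": 0},
    {"grip": 0, "delta_pos": [0, 0, 0], "twist": 0}
  ]
}}

```text
clock: 14.13
position: [0.5449, 0.0217, 0.1039]
ee_rot: [0.707, 0.0, 0.707, -0.0]
contact_force: [-0.1, -0.2, -1.0]
width: 0.0214
```

>>> {"method": "step_arm", "body": {
  "increments": [
    {"grip": 0, "delta_pos": [0, 0, -0.0006], "twist": 0},
    {"grip": 0, "delta_pos": [0, 0, 0], "twist": 0},
    {"grip": 0, "delta_pos": [0, 0, 0], "twist": 0}
  ]
}}

```text
clock: 14.38
position: [0.5449, 0.0218, 0.1032]
ee_rot: [0.707, 0.0, 0.707, -0.0]
contact_force: [0.5, 0.5, -0.9]
width: 0.0215
```

>>> {"method": "step_arm", "body": {
  "increments": [
    {"grip": 0, "delta_pos": [0, 0, -0.0006], "twist": 0},
    {"grip": 0, "delta_pos": [0, 0, 0], "twist": 0},
    {"grip": 0, "delta_pos": [0, 0, 0], "twist": 0}
  ]
}}

```text
clock: 14.63
position: [0.5451, 0.0218, 0.1027]
ee_rot: [0.707, 0.0, 0.707, -0.0]
contact_force: [-0.2, -0.6, -0.2]
width: 0.0212
```

>>> {"method": "step_arm", "body": {
  "increments": [
    {"grip": 0, "delta_pos": [0, 0, -0.0006], "twist": 0},
    {"grip": 0, "delta_pos": [0, 0, 0], "twist": 0},
    {"grip": 0, "delta_pos": [0, 0, 0], "twist": 0}
  ]
}}

```text
clock: 14.88
position: [0.5451, 0.0218, 0.1024]
ee_rot: [0.707, 0.0, 0.707, -0.0]
contact_force: [-1.7, 0.5, 3.0]
width: 0.021
```

>>> {"method": "step_arm", "body": {
  "increments": [
    {"grip": 0, "delta_pos": [0, 0, -0.0006], "twist": 0},
    {"grip": 0, "delta_pos": [0, 0, 0], "twist": 0},
    {"grip": 0, "delta_pos": [0, 0, 0], "twist": 0}
  ]
}}

```text
clock: 15.13
position: [0.5452, 0.0219, 0.102]
ee_rot: [0.707, 0.0, 0.707, -0.0]
contact_force: [-2.2, 0.5, 6.6]
width: 0.0216
```

>>> {"method": "step_arm", "body": {
  "increments": [
    {"grip": 0, "delta_pos": [0, 0, -0.0006], "twist": 0},
    {"grip": 0, "delta_pos": [0, 0, 0], "twist": 0},
    {"grip": 0, "delta_pos": [0, 0, 0], "twist": 0}
  ]
}}

```text
clock: 15.38
position: [0.5452, 0.0219, 0.1018]
ee_rot: [0.707, 0.0, 0.707, -0.0]
contact_force: [-1.5, 0.4, 7.7]
width: 0.0212
```

>>> {"method": "step_arm", "body": {
  "increments": [
    {"grip": 0, "delta_pos": [0, 0, -0.0007], "twist": 0},
    {"grip": 0, "delta_pos": [0, 0, 0], "twist": 0},
    {"grip": 0, "delta_pos": [0, 0, 0], "twist": 0}
  ]
}}

```text
clock: 15.63
position: [0.5453, 0.0219, 0.1016]
ee_rot: [0.708, 0.0, 0.707, -0.0]
contact_force: [-2.9, 0.8, 11.0]
width: 0.021
```

>>> {"method": "step_arm", "body": {
  "increments": [
    {"grip": 0, "delta_pos": [0, 0, -0.0007], "twist": 0},
    {"grip": 0, "delta_pos": [0, 0, 0], "twist": 0},
    {"grip": 0, "delta_pos": [0, 0, 0], "twist": 0}
  ]
}}

```text
clock: 15.88
position: [0.5453, 0.0219, 0.1014]
ee_rot: [0.708, 0.0, 0.706, -0.0]
contact_force: [-3.7, 1.3, 13.2]
width: 0.0213
```

Run:
```python
from h import *
s=manip.get_state();d=snap('wrist','w3.png');p=s['position'];print(p,s['contact_force'],s['moment'])
print('hub top if unslipped',proj(d,(p[0]-.0019,p[1],p[2]+.0201)),'slip8',proj(d,(p[0]-.0019,p[1],p[2]+.0281)))
```

```text
[0.5453204  0.02189012 0.10135865] [-3.7414047   1.25958603 13.19602357] [0.01230065 0.5744078  0.02922274]
hub top if unslipped (315.94723367039177, 327.8899447627114) slip8 (316.00351407307716, 339.9242860521597)
```

View pics/w3.png

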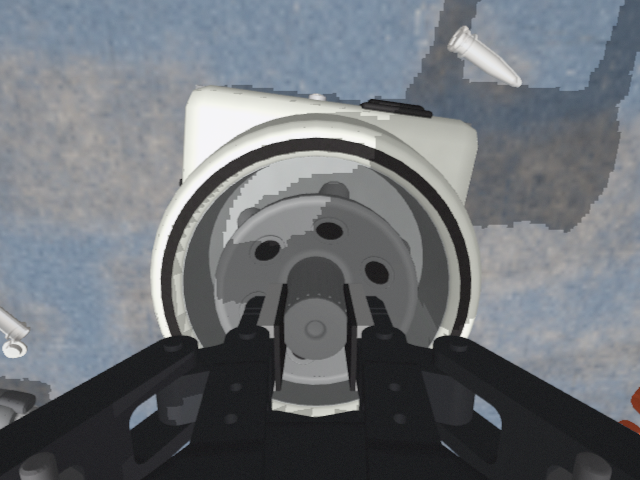

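The picture shows the rotor down in the bowl and still upright. The hub top is at (316,329) against (316,328) expected without slip, so the grip held. The underside is at plate level, and the force fell at the snap and then rose again on a hard stop. I'll unload and then pull up gently.

>>> {"method": "step_arm", "body": {
  "increments": [
    {"grip": 0, "delta_pos": [0, 0, 0.001], "twist": 0},
    {"grip": 0, "delta_pos": [-0.0003, 0, 0.001], "twist": 0},
    {"grip": 0, "delta_pos": [0, 0, 0.001], "twist": 0},
    {"grip": 0, "delta_pos": [0, 0, 0.0004], "twist": 0},
    {"grip": 0, "delta_pos": [0, 0, 0], "twist": 0},
    {"grip": 0, "delta_pos": [0, 0, 0], "twist": 0}
  ]
}}

```text
clock: 16.43
position: [0.5448, 0.0218, 0.1025]
ee_rot: [0.707, 0.0, 0.707, -0.0]
contact_force: [0.9, 0.2, 1.2]
width: 0.0209
```

>>> {"method": "step_arm", "body": {
  "increments": [
    {"grip": 0, "delta_pos": [0, 0, 0.0005], "twist": 0},
    {"grip": 0, "delta_pos": [0, 0, 0], "twist": 0},
    {"grip": 0, "delta_pos": [0, 0, 0], "twist": 0}
  ]
}}

```text
clock: 16.68
position: [0.5444, 0.0218, 0.1028]
ee_rot: [0.707, 0.0, 0.707, -0.0]
contact_force: [0.8, 0.4, -0.8]
width: 0.0214
```

>>> {"method": "step_arm", "body": {
  "increments": [
    {"grip": 0, "delta_pos": [0, 0, 0.0005], "twist": 0},
    {"grip": 0, "delta_pos": [0, 0, 0], "twist": 0},
    {"grip": 0, "delta_pos": [0, 0, 0], "twist": 0}
  ]
}}

```text
clock: 16.93
position: [0.5444, 0.0218, 0.1036]
ee_rot: [0.707, 0.0, 0.707, -0.0]
contact_force: [0.2, 0.6, -1.6]
width: 0.0215
```

>>> {"method": "step_arm", "body": {
  "increments": [
    {"grip": 0, "delta_pos": [0, 0, 0.0005], "twist": 0},
    {"grip": 0, "delta_pos": [0, 0, 0], "twist": 0},
    {"grip": 0, "delta_pos": [0, 0, 0], "twist": 0}
  ]
}}

```text
clock: 17.18
position: [0.5445, 0.0219, 0.1041]
ee_rot: [0.707, 0.0, 0.707, -0.0]
contact_force: [0.5, -0.5, -2.5]
width: 0.0212
```

>>> {"method": "step_arm", "body": {
  "increments": [
    {"grip": 0, "delta_pos": [0, 0, 0.0005], "twist": 0},
    {"grip": 0, "delta_pos": [0, 0, 0], "twist": 0},
    {"grip": 0, "delta_pos": [0, 0, 0], "twist": 0}
  ]
}}

```text
clock: 17.43
position: [0.5446, 0.0219, 0.1045]
ee_rot: [0.707, 0.0, 0.707, -0.0]
contact_force: [1.3, 0.2, -3.6]
width: 0.0209
```

>>> {"method": "step_arm", "body": {
  "increments": [
    {"grip": 0, "delta_pos": [0, 0, 0.0005], "twist": 0},
    {"grip": 0, "delta_pos": [0, 0, 0], "twist": 0},
    {"grip": 0, "delta_pos": [0, 0, 0], "twist": 0}
  ]
}}

```text
clock: 17.68
position: [0.5446, 0.0219, 0.1049]
ee_rot: [0.707, 0.0, 0.707, -0.0]
contact_force: [0.9, 0.8, -6.1]
width: 0.0211
```

Catch is bearing (about 2 N per step). I'll continue in small steps to about 10.5 N.

>>> {"method": "step_arm", "body": {
  "increments": [
    {"grip": 0, "delta_pos": [0, 0, 0.0005], "twist": 0},
    {"grip": 0, "delta_pos": [0, 0, 0], "twist": 0},
    {"grip": 0, "delta_pos": [0, 0, 0], "twist": 0}
  ]
}}

```text
clock: 17.93
position: [0.5446, 0.0219, 0.1054]
ee_rot: [0.707, 0.0, 0.707, -0.0]
contact_force: [1.4, 0.3, -8.4]
width: 0.0212
```

>>> {"method": "step_arm", "body": {
  "increments": [
    {"grip": 0, "delta_pos": [0, 0, 0.0004], "twist": 0},
    {"grip": 0, "delta_pos": [0, 0, 0], "twist": 0},
    {"grip": 0, "delta_pos": [0, 0, 0], "twist": 0}
  ]
}}

```text
clock: 18.18
position: [0.5446, 0.0218, 0.1057]
ee_rot: [0.707, 0.0, 0.707, -0.0]
contact_force: [2.6, -0.6, -11.5]
width: 0.0211
```

>>> {"method": "step_arm", "body": {
  "increments": [
    {"grip": 0, "delta_pos": [0, 0, 0], "twist": 0},
    {"grip": 0, "delta_pos": [0, 0, 0], "twist": 0},
    {"grip": 0, "delta_pos": [0, 0, 0], "twist": 0}
  ]
}}

```text
clock: 18.43
position: [0.5446, 0.0218, 0.1059]
ee_rot: [0.707, 0.0, 0.707, -0.0]
contact_force: [2.1, 0.1, -12.8]
width: 0.0212
```

>>> {"method": "step_arm", "body": {
  "increments": [
    {"grip": 0, "delta_pos": [0, 0, 0], "twist": 0},
    {"grip": 0, "delta_pos": [0, 0, 0], "twist": 0},
    {"grip": 0, "delta_pos": [0, 0, 0], "twist": 0},
    {"grip": 0, "delta_pos": [0, 0, 0], "twist": 0}
  ]
}}

```text
clock: 18.77
position: [0.5446, 0.0218, 0.106]
ee_rot: [0.707, 0.0, 0.707, -0.0]
contact_force: [2.8, 1.3, -11.9]
width: 0.0214
```

>>> {"method": "step_arm", "body": {
  "increments": [
    {"grip": 0, "delta_pos": [0, 0, 0], "twist": 0},
    {"grip": 0, "delta_pos": [0, 0, 0], "twist": 0},
    {"grip": 0, "delta_pos": [0, 0, 0], "twist": 0},
    {"grip": 0, "delta_pos": [0, 0, 0], "twist": 0}
  ]
}}

```text
clock: 19.1
position: [0.5446, 0.0218, 0.1061]
ee_rot: [0.707, 0.0, 0.707, -0.0]
contact_force: [1.9, 0.1, -12.3]
width: 0.0215
```

The pull settled at about 12.3 N including the rotor's 1.2 N weight, so about 11 N net. I'll ease off slightly and hold a full second nearer 10 N.

>>> {"method": "step_arm", "body": {
  "increments": [
    {"grip": 0, "delta_pos": [0, 0, -0.0003], "twist": 0},
    {"grip": 0, "delta_pos": [0, 0, 0], "twist": 0},
    {"grip": 0, "delta_pos": [0, 0, 0], "twist": 0},
    {"grip": 0, "delta_pos": [0, 0, 0], "twist": 0}
  ]
}}

```text
clock: 19.43
position: [0.5446, 0.0218, 0.1059]
ee_rot: [0.707, 0.0, 0.707, -0.0]
contact_force: [1.5, -0.5, -11.2]
width: 0.0213
```

>>> {"method": "step_arm", "body": {
  "increments": [
    {"grip": 0, "delta_pos": [0, 0, 0], "twist": 0},
    {"grip": 0, "delta_pos": [0, 0, 0], "twist": 0},
    {"grip": 0, "delta_pos": [0, 0, 0], "twist": 0},
    {"grip": 0, "delta_pos": [0, 0, 0], "twist": 0},
    {"grip": 0, "delta_pos": [0, 0, 0], "twist": 0}
  ]
}}

```text
clock: 19.85
position: [0.5447, 0.0218, 0.1059]
ee_rot: [0.707, 0.0, 0.707, -0.0]
contact_force: [2.7, -0.3, -10.9]
width: 0.0212
```

>>> {"method": "step_arm", "body": {
  "increments": [
    {"grip": 0, "delta_pos": [0, 0, 0], "twist": 0},
    {"grip": 0, "delta_pos": [0, 0, 0], "twist": 0},
    {"grip": 0, "delta_pos": [0, 0, 0], "twist": 0},
    {"grip": 0, "delta_pos": [0, 0, 0], "twist": 0},
    {"grip": 0, "delta_pos": [0, 0, 0], "twist": 0}
  ]
}}

```text
clock: 20.27
position: [0.5447, 0.0218, 0.1059]
ee_rot: [0.707, 0.0, 0.707, -0.0]
contact_force: [2.3, 0.6, -10.9]
width: 0.0212
```

Catch held at about 10.9 N (about 9.7 N net) for over a second. I'll lower back to the seat, check light contact, then release.

>>> {"method": "step_arm", "body": {
  "increments": [
    {"grip": 0, "delta_pos": [0, 0, -0.001], "twist": 0},
    {"grip": 0, "delta_pos": [0, 0, -0.001], "twist": 0},
    {"grip": 0, "delta_pos": [0, 0, -0.001], "twist": 0},
    {"grip": 0, "delta_pos": [0, 0, 0], "twist": 0},
    {"grip": 0, "delta_pos": [0, 0, 0], "twist": 0},
    {"grip": 0, "delta_pos": [0, 0, 0], "twist": 0},
    {"grip": 0, "delta_pos": [0, 0, 0], "twist": 0}
  ]
}}

```text
clock: 20.85
position: [0.5448, 0.0218, 0.1032]
ee_rot: [0.707, 0.0, 0.707, -0.0]
contact_force: [-0.7, 0.3, -0.9]
width: 0.0211
```

>>> {"method": "step_arm", "body": {
  "increments": [
    {"grip": 0, "delta_pos": [0, 0, -0.0006], "twist": 0},
    {"grip": 0, "delta_pos": [0, 0, 0], "twist": 0},
    {"grip": 0, "delta_pos": [0, 0, 0], "twist": 0},
    {"grip": 0, "delta_pos": [0, 0, 0], "twist": 0}
  ]
}}

```text
clock: 21.18
position: [0.5449, 0.0218, 0.1025]
ee_rot: [0.707, 0.0, 0.707, -0.0]
contact_force: [-0.2, 0.2, 1.4]
width: 0.0214
```

>>> {"method": "step_arm", "body": {
  "increments": [
    {"grip": 0, "delta_pos": [0, 0, -0.0005], "twist": 0},
    {"grip": 0, "delta_pos": [0, 0, 0], "twist": 0},
    {"grip": 0, "delta_pos": [0, 0, 0], "twist": 0},
    {"grip": 0, "delta_pos": [0, 0, 0], "twist": 0}
  ]
}}

```text
clock: 21.52
position: [0.5449, 0.0218, 0.1021]
ee_rot: [0.707, 0.0, 0.707, -0.0]
contact_force: [-0.5, 0.1, 3.6]
width: 0.0211
```

>>> {"method": "step_arm", "body": {
  "increments": [
    {"grip": 0.5, "delta_pos": [0, 0, 0], "twist": 0},
    {"grip": 0.5, "delta_pos": [0, 0, 0], "twist": 0},
    {"grip": 0.5, "delta_pos": [0, 0, 0], "twist": 0},
    {"grip": 0.5, "delta_pos": [0, 0, 0], "twist": 0},
    {"grip": 0.5, "delta_pos": [0, 0, 0], "twist": 0},
    {"grip": 0.5, "delta_pos": [0, 0, 0], "twist": 0}
  ],
  "force": 20
}}

```text
clock: 22.02
position: [0.5445, 0.0219, 0.1015]
ee_rot: [0.707, 0.0, 0.707, -0.0]
contact_force: [0.3, -0.5, -0.2]
width: 0.0426
```

>>> {"method": "step_arm", "body": {
  "increments": [
    {"grip": 0.5, "delta_pos": [0, 0, 0.005], "twist": 0},
    {"grip": 0.5, "delta_pos": [0, 0, 0.01], "twist": 0},
    {"grip": 0.5, "delta_pos": [0, 0, 0.015], "twist": 0},
    {"grip": 0.5, "delta_pos": [0, 0, 0.02], "twist": 0},
    {"grip": 0.5, "delta_pos": [0, 0, 0.02], "twist": 0},
    {"grip": 0.5, "delta_pos": [0, 0, 0.02], "twist": 0},
    {"grip": 0.5, "delta_pos": [0, 0, 0.01], "twist": 0},
    {"grip": 0.5, "delta_pos": [0, 0, 0], "twist": 0},
    {"grip": 0.5, "delta_pos": [0, 0, 0], "twist": 0},
    {"grip": 0.5, "delta_pos": [0, 0, 0], "twist": 0}
  ]
}}

```text
clock: 22.85
position: [0.5438, 0.0219, 0.2008]
ee_rot: [0.706, 0.0, 0.708, -0.0]
contact_force: [0.4, -0.3, 0.1]
width: 0.0427
```

Run:
```python
from h import *
s=manip.get_state();d=snap('wrist','w4.png');p=s['position'];print(p,s['contact_force'],s['width'])
e=snap('scene','s2.png')
A=cv2.imread('pics/w4.png');B=cv2.imread('pics/s2.png')[170:290,290:410]
cv2.imwrite('pics/f.png',np.hstack([cv2.resize(A,(500,375)),cv2.resize(B,(300,375)) if 0 else cv2.copyMakeBorder(cv2.resize(B,(300,300)),0,75,0,0,0)]))
for z in(.0607+.062,.0687+.062):print(z,proj(d,(.5433,.0212,z)),proj(e,(.543,.02,z)),'rim far/near px width',84e-3*d['fx']/((d['R']@np.array([.5433,.0212,z-.027])+d['t'])[2]))
```

```text
[0.5438433  0.02189919 0.20081504] [ 0.3796014  -0.34468329  0.13282194] 0.04270749716740677
0.1227 (314.31820676711345, 249.15499790293475) (349.02381803961356, 210.3655540596988) rim far/near px width 130.56877573401695
0.13069999999999998 (314.2974853089338, 253.21054920307566) (349.1648872161334, 207.3986440194982) rim far/near px width 134.6499720181104
```

View pics/f.png

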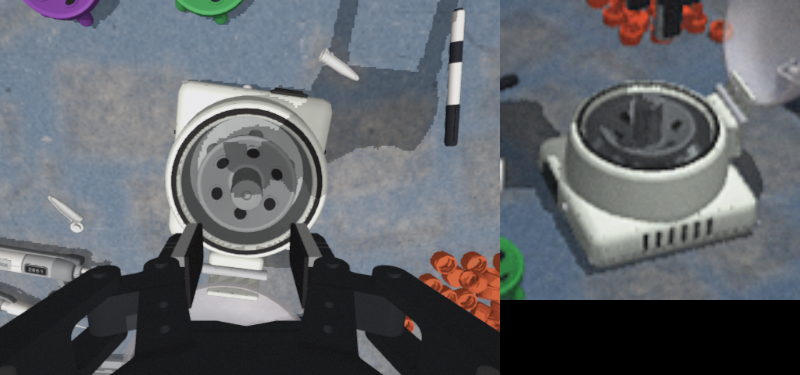

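The last picture shows the rotor level in the bowl and the gripper clear above it. The hub top is at about wrist (315,248) and scene (349,209.5). Fully seated predicts (314,249) and (349,210); resting on the balls predicts (314,253) and (349,207). I'm handing in.

```bash
python3 -c "
from rig import manip
print(manip.get_state()['contact_force']);print(manip.sign_off())"
```

```text
[ 0.0600561  -0.07790621 -0.9984891 ]
the job is handed in; nothing more can be done
None
```

The grey six-tube rotor is on the spindle and fully seated, its catch has been pull-tested, and the job was handed in at about 23 s.

- **Seating:** I lowered it by the hub. It met the balls with its underside about 8.7 mm above where it finally stopped. It snapped over at about 8–9 N measured, lower than the quoted 12 N. I then pressed it onto the plate with about 13 N at most. Sideways force reached about 4 N at that moment; I moved the hand slightly to take it off.
- **Pull test:** The catch began to bear after 1–2 mm of lift. The wrist reading, which includes the rotor's 1.2 N weight, first settled at about 12.3 N, a little above target, with a single noisy peak of 12.8 N. I eased it to about 10.9 N (about 9.7 N net of weight) and held that for about a second. The catch held.
- **After the pull:** I lowered the rotor back onto the plate with a light 4 N press, let go and moved clear.
- **Last checks:** Hub-top positions in the wrist and scene pictures matched the fully seated height to about 1 pixel, against 3–5 pixels off if it were still on the balls. The robot was touching nothing at hand-in. I touched no other object on purpose, but took no final overview picture of the rest of the bench.

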